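# Close and lock the access cover of a computer case

## Robot

A 6-joint arm with a two-finger parallel gripper is mounted at the origin on the work surface. World frame = base frame: x ahead of the robot, y to its left, z up, the work surface at z = 0. Lengths are in m, angles in rad, forces in N, time in s.
With the tool pointing down it reaches from about 0.3 to 0.775 m from the base axis. Payload 14.6 kg.
Tool frame: the origin (TCP) lies midway between the tips of the shut fingers; the grasp point (between the pads) lies 19 mm behind it; z points along the fingers, y is the line along which they close (so a half turn about z gives the same grasp; the last joint's range is limited). The gripper opens to 85 mm and grips with 20 to 120 N. Pads are 22 mm wide; open, the fingers measure 114 mm over their backs; the gripper's body (76 mm by 85 mm) begins 54 mm behind the grasp point. The pads swing forward as they close: fully open they stand 13 mm farther back than shut.
Start: joints at [-1.262, 0.3, 1.521, -0, 1.321, -0.067], TCP at [0.202, -0.512, 0.231] pointing down, gripper open.
Joint ranges: [-3.03, 3.03], [-0.79, 2.21], [0.23, 2.52], [-1.04, 4.18], [0, 3.07], [-2.55, 2.55]. Speed limits (rad/s): [2.22, 2.22, 2.57, 3.14, 3.14, 3.14].

## Interface

Orientations are given as a 3x3 rotation matrix whose columns are the frame's x, y, z axes.
In Python, from bench import manip, optics, workorder gives the robot as it stands.
- The arm moves only by the shell command python3 -m creep 'ROWS' [FORCE]. ROWS is JSON, a list of rows, each a list of 7 numbers: the shift along the tool's x, y, z in m, then the turn, a rotation vector about the tool's x, y, z in degrees, then the finger opening in m, from 0 to 0.0854. A call has 1 to 10 rows; each row shifts and turns the commanded pose from where the row before left it, along the tool's axes as they then stand; what a row does not reach is not made up. A row lasts 1/12 s, in which the tool goes at most 41.7 mm and 7.16 degrees, less where a joint would pass 70% of its speed; a pose out of reach is approached as far as the arm can. A call is refused whole if a number of a shift passes 0.0417 or a number of a turn 7.16, either way. A call with a gripper value outside its range is refused whole. The fingers move at their own pace and stop on an object; FORCE is the grip in N (left out, the last holds). Time passes only in rows, so rows that do not move let the fingers close. It gives the time, the measured TCP pose, the force, the opening and the grip force at its end, in the units of the state.
- manip.read_state(): the state, without advancing time (a new reading comes with each control period).
- optics.camera(name): name is "scene" or "top"; returns a dict with "image" (480x640x3 uint8, red, green, blue), "fx", "fy", "cx", "cy" (pixels), "dist" ([k1, k2, p1, p2, k3] as OpenCV has them; the pictures are not rectified), "position" and "rotation" of the camera in the world. Camera axes: x right, y down, z forward; pixel columns grow to the right and rows downward; lengths in m; the calibration is good to about 2 mm. A picture is of the moment at which its call begins. There is no depth.
- workorder.job_done(): hands the job in; it is judged then, once.
The state is a dict: "t": time; "qpos": joint angles; "dq": joint speeds; "tau": joint torques, N m; "ee_pos": TCP position; "tcp_rot": TCP orientation; "ft_force": force on the tool from outside, world axes, zero at the start; "torque": the same for the moment, N m; "width": opening from 0.0 (shut) to 1.0 (fully open); "finger_force": force on a finger pad.
Only numpy, scipy, OpenCV 4.12 (cv2) and the standard library are available. Lean on these libraries where they do the work, as an engineer would, in place of code of your own. Each camera call takes 0.05 s, during which the arm holds its last target. There are 200 camera calls.

## Task

The computer case lying on the repair bench has been left with its sliding access cover open. With the gripper's fingertips, push the cover fully home first; then set a fingertip in the slot of the round quarter-turn fastener beside it and turn the fastener a quarter turn clockwise (seen from above) to its stop, so that its nose locks behind the cover's edge. Only push and turn: leave the jar, the tin and everything else on the case and bench where they stand, and finish clear of everything.

Things in the scene. Friction and masses are not known exactly. Their poses are not given: they have to be found in the camera images.
- case: grey computer case lying flat, fixed on the bench, 380 x 360 mm, 90 mm high; origin at the centre of its underside. Its +x axis is the direction in which the cover slides home (roughly away from the robot), z is up. Round the work its top is flat
- cover_edge (a point): middle of the upper rim of the cover's near face. The cover is a bare-steel box-shaped plate, 140 mm along its slide, 200 mm wide, 22 mm thick, on top of the case. The near face is plain and upright; this point is at its top, 21.5 mm above the case top. +x is the closing direction, y runs along the rim, z up. The case top is clear for 40 mm before the face
- cover (a joint): how far the cover is open, in m: 0 = fully home against its end stop, 0.13 = as far open as it goes. Slides with a steady drag of about 3 N and stays where it is left
- fastener_top (a point): point on the turning axis of the fastener, level with its rim, 20 mm above the case top. The fastener is a round aluminium dial, 110 mm diameter, to the right of the cover seen from the robot. A straight slot, 40 mm wide, 16 mm deep, flat dark floor, open at both ends, runs right across it through the centre. The point turns with the dial: x along the slot, z up
- nose_tip (a point): tip of the fastener's nose, a bar 20 mm wide that sticks out 40 mm from the rim at one end of the slot (the -x end of fastener_top); this point is 95 mm from the axis. Unlocked, the nose points against the cover's closing direction, beside the cover; locked, it lies across behind the cover's near face. If the cover is open, the nose runs against it
- fastener (a joint): angle of the fastener, rad: 0 = unlocked, grows clockwise seen from above, stops at 1.571 = locked. Turning friction about 0.1 N m, no spring: it stays where it is left
- screw_jar: small jar with a white cap, 44 mm diameter, 45 mm high, standing on the case near the robot end; origin at the centre of its underside
- tin: low round brass tin, 48 mm diameter, 22 mm high, standing on the case beyond the fastener; origin at the centre of its underside
- screwdriver: screwdriver lying on the bench, 200 mm long; origin at the middle of its length on the bench
- mug: white mug, 80 mm diameter, 90 mm high, on the bench; origin at the centre of its underside
- multimeter: hand-held multimeter lying on the bench, 150 x 75 x 41 mm; origin at the centre of its underside
- spool: wire spool standing on end on the bench, 60 mm diameter, 42 mm high; origin at the centre of its underside
- drive: flat disk drive lying on the bench, 100 x 70 x 12 mm; origin at the centre of its underside

How it is judged:
On the way, in this order (a step that is already met when the one before it is completed fails the run):
1. the cover is pushed home (within 3 mm) while the fastener is still unlocked (under 0.35 rad) (value of joint cover below 0.003 m and value of joint fastener below 0.35 rad), for 0.1 s.
2. the fastener is being turned (between 0.5 and 1.4 rad) by fingers set in its slot: the grasp point is over the slot, and the tips are below the rim (value of joint fastener between 0.5 and 1.4 rad and x of the grasp point in the frame of fastener_top between -0.06 and 0.06 m and y of the grasp point in the frame of fastener_top between -0.03 and 0.03 m and z of the grasp point in the frame of fastener_top below 0.017 m), for 0.1 s.
At the end, for the whole second after the job is handed in: the cover is within 4 mm of fully home and the fastener is turned past 1.45 rad (83 degrees, stop at 90), both at rest, nothing else moved (value of joint cover below 0.004 m and value of joint fastener above 1.45 rad and velocity of joint fastener below 0.05 rad/s and velocity of joint cover below 0.01 m/s); the robot touches nothing.
It fails at once if the jar or the tin on the case is moved or lifted more than 30 mm (distance of any of screw_jar, tin from where it was at the start of the episode above 0.03 m).
It fails at once if something lying on the bench is moved or lifted more than 30 mm (distance of any of screwdriver, mug, multimeter, spool, drive from where it was at the start of the episode above 0.03 m).
It also fails if it takes over 48 s, if anything falls off the work surface, if the arm or the gripper's body presses on something with over 40 N, if the wrist force passes 120 N, or if a joint passes its speed limit or range.

## Working session

There is one attempt and no reset: what is moved stays moved. The work goes in short steps, Python scripts to look and compute and a shell command to move; the robot and the scene stay as the last step left them, time stands still between calls to the robot, and variables do not carry over. Pictures are saved under pics/ and viewed, at most 10 in all, crops included, and the job is handed in when it is done.

```bash
mkdir -p pics; ls; python3 - <<'E'
from bench import manip, optics
import cv2,pickle
s=manip.read_state();print(s)
for n in("scene","top"):
    c=optics.camera(n);pickle.dump(c,open(f"{n}0.pkl","wb"))
    cv2.imwrite(f"pics/{n}0.png",c["image"][:,:,::-1]);print(n,c["fx"],c["fy"],c["cx"],c["cy"],c["dist"],c["position"],c["rotation"])
E
```

```text
pics
{'t': 0.0, 'qpos': array([-1.26157370e+00,  3.00484608e-01,  1.52160538e+00, -2.09803469e-06,
        1.32070747e+00, -6.65830968e-02]), 'dq': array([-5.73321081e-04,  1.03884297e-03,  1.43478067e-04, -3.16927915e-04,
        9.19136988e-05,  1.17812087e-03]), 'tau': array([-1.20567849e-03, -5.43500948e+01, -3.61792874e+01, -8.65241259e-05,
        3.98041957e-03,  1.40828055e-05]), 'ee_pos': array([ 0.20179303, -0.51138104,  0.23070363]), 'tcp_rot': array([[ 9.30212028e-01,  3.67022406e-01, -3.68581358e-04],
       [ 3.67022583e-01, -9.30211324e-01,  1.14704577e-03],
       [ 7.81329454e-05, -1.20227345e-03, -9.99999274e-01]]), 'ft_force': array([-0.27386811,  0.13124121,  0.11040537]), 'torque': array([-0.00915059, -0.06865107, -0.01221961]), 'finger_force': 0.0, 'width': 0.9961565787273463}
scene 435.33570978031884 435.33570978031884 319.3085947668737 239.29684840763224 [0.00436401 0.         0.         0.         0.        ] [1.13168514 0.68657076 0.88697249] [[-0.7455786   0.44917814 -0.49229214]
 [ 0.6661289   0.48057076 -0.57037183]
 [-0.01961735 -0.75318706 -0.65751381]]
top 501.811925490082 501.811925490082 322.6474755324618 241.42334285869066 [0.00279997 0.         0.         0.         0.        ] [0.41073392 0.00817226 1.17821925] [[-0.01136513 -0.99281561  0.11911342]
 [-0.9999298   0.01088503 -0.00468048]
 [ 0.0033503  -0.11915826 -0.99286962]]
```

View pics/top0.png

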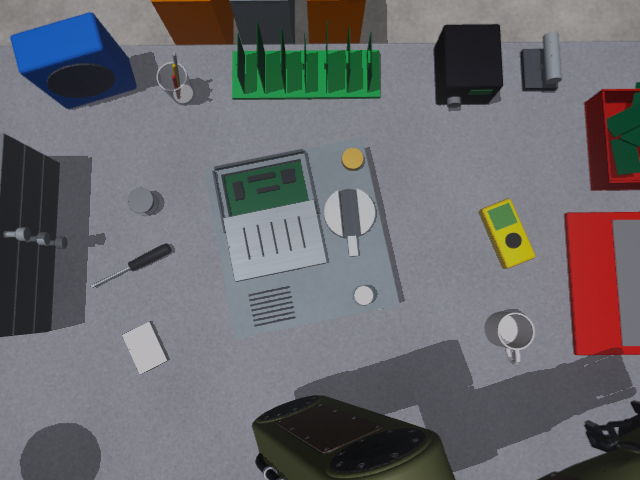

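View pics/scene0.png

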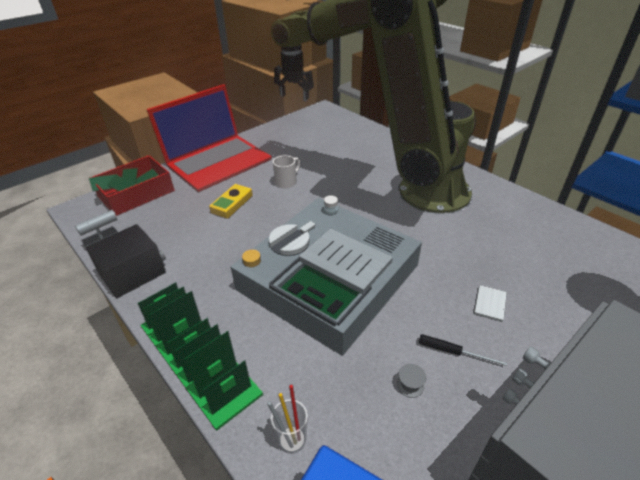

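The top view shows the cover with near corners at about (234,280) and (327,262). The dial is at (350,213) with its nose tip at (353,256), the jar at (364,295) and the tin at (352,158). The scene view agrees with this layout.

```bash
cat > h.py <<'E'
import numpy as np,cv2
def ray(c,uv,z):
    K=np.array([[c["fx"],0,c["cx"]],[0,c["fy"],c["cy"]],[0,0,1]])
    p=cv2.undistortPoints(np.array(uv,float).reshape(-1,1,2),K,np.array(c["dist"])).reshape(-1,2)
    d=np.c_[p,np.ones(len(p))]@np.array(c["rotation"]).T
    o=np.array(c["position"]);return o+d*((z-o[2])/d[:,2])[:,None]
E
python3 - <<'E'
import pickle,cv2,numpy as np
from h import ray
c=pickle.load(open("top0.pkl","rb"));im=c["image"]
g=cv2.cvtColor(im,cv2.COLOR_RGB2GRAY);hsv=cv2.cvtColor(im,cv2.COLOR_RGB2HSV)
print("lum cover,case,dial,slot,nose,jar",[im[y,x].tolist() for x,y in((240,260),(345,285),(333,213),(350,213),(353,250),(364,295),(370,213))])
r=ray(c,[(234,280),(327,262),(311,201),(222,218)],.1115);print(r,np.linalg.norm(np.diff(r,axis=0),axis=1))
print("dial",ray(c,[(350,213)],.11),"nose",ray(c,[(353,256)],.11),"jar",ray(c,[(364,295)],.135),"tin",ray(c,[(352,158)],.112))
cr=im[140:320,200:410,::-1];cv2.imwrite("pics/crop0.png",cv2.resize(cr,None,fx=3.3,fy=3.3,interpolation=cv2.INTER_CUBIC))
m=((g>185)).astype(np.uint8)
n,l,st,ce=cv2.connectedComponentsWithStats(m[140:320,200:410])
print([(s.tolist(),e.round(1).tolist()) for s,e in zip(st,ce) if s[4]>60])
E
```

```text
lum cover,case,dial,slot,nose,jar [[166, 173, 182], [126, 135, 144], [179, 182, 185], [82, 85, 93], [183, 182, 185], [183, 181, 185], [181, 182, 185]]
[[ 0.45840485  0.19199851  0.1115    ]
 [ 0.49445362 -0.00562738  0.1115    ]
 [ 0.62698706  0.02732023  0.1115    ]
 [ 0.59183077  0.21908214  0.1115    ]] [0.2008868  0.13656741 0.19495793]
dial [[ 0.60004326 -0.0566181   0.11      ]] nose [[ 0.50680445 -0.06136581  0.11      ]] jar [[ 0.42337622 -0.08098189  0.135     ]] tin [[ 0.72142042 -0.06303622  0.112     ]]
[([0, 0, 210, 180, 37800], [104.5, 89.5])]
```

View pics/crop0.png

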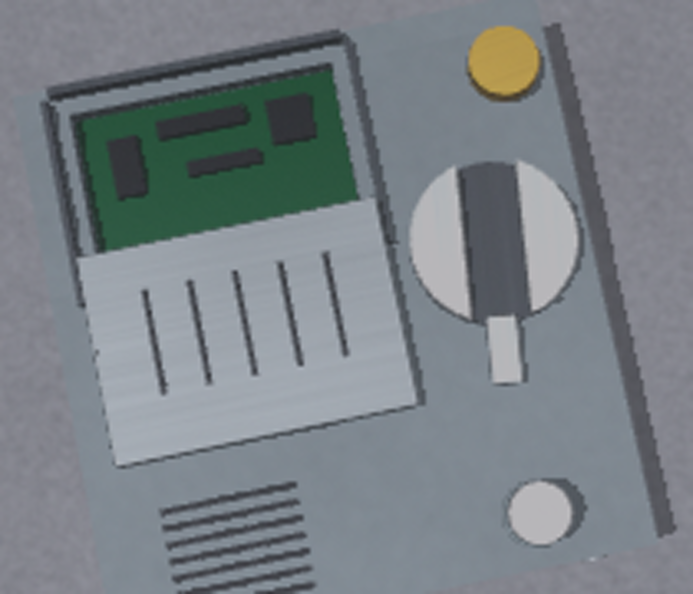

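The crop puts the cover's near corners at (235.8,281.2) and (326.1,262.1). The dial centre is at (350,213.3) and the nose tip at (354,256). The measured cover is about 0.20 x 0.137 m, which fits the given size. I'll turn the tool so that its y axis lies along the closing direction and shut the fingers.

```bash
python3 -m creep '[[0,0,0,0,0,-7.1,0],[0,0,0,0,0,-7.1,0],[0,0,0,0,0,-7.1,0],[0,0,0,0,0,-7.1,0],[0,0,0,0,0,-7.1,0],[0,0,0,0,0,-7.1,0],[0,0,0,0,0,-7.1,0],[0,0,0,0,0,-7.1,0],[0,0,0,0,0,-7.1,0],[0,0,0,0,0,-7.1,0]]' 60
cat >> h.py <<'E'
def rel(target):
    from bench import manip
    s=manip.read_state();R=np.array(s["tcp_rot"])
    print("t",s["t"],"tcp",s["ee_pos"].round(4),"yaw",np.degrees(np.arctan2(R[1,0],R[0,0])).round(2),"F",s["ft_force"].round(1),"w",round(s["width"],3),"tool shift",((np.array(target)-s["ee_pos"])@R).round(4))
E
python3 - <<'E'
import pickle,numpy as np
from h import *
c=pickle.load(open("top0.pkl","rb"))
f=lambda p,z:ray(c,[(x/3.3+200,y/3.3+140) for x,y in p],z)
a=lambda v:np.degrees(np.arctan2(v[1],v[0]))
n=f([(118,466),(418,403)],.1115);print(n,n.mean(0),np.linalg.norm(n[0]-n[1]),"yaw near",a(n[0]-n[1])-90)
s=f([(416,403),(377,197),(118,466),(80,258)],.1115);print("sides",a(s[1]-s[0]),a(s[3]-s[2]))
d=f([(495,242),(508,382)],.11);print(d,"slot yaw",a(d[0]-d[1]),np.linalg.norm(d[0]-d[1]))
e=f([(460,170),(470,315),(517,165),(530,315)],.11);print(a(e[0]-e[1]),a(e[2]-e[3]),e.mean(0))
rel([.447,.087,.231])
E
```

```text
t: 0.93
ee_pos: [0.2018, -0.5115, 0.2309]
tcp_rot: [[-0.05, 0.999, -0.0], [0.999, 0.05, 0.001], [0.001, -0.0, -1.0]]
ft_force: [-0.2, 0.3, -0.4]
width: -0.003
finger_force: 0.0
[[ 0.45579872  0.18825161  0.1115    ]
 [ 0.4942027  -0.00491402  0.1115    ]] [0.47500071 0.09166879 0.1115    ] 0.19694625260020043 yaw near 11.244563739717208
sides 10.002004421420189 10.857919103045784
[[ 0.59931363 -0.05660508  0.11      ]
 [ 0.50730217 -0.06338332  0.11      ]] slot yaw 4.2132160360729785 0.09226078180790684
2.9937846182028145 3.74946692516755 [ 0.60007847 -0.0561101   0.11      ]
t 0.9333 tcp [ 0.2018 -0.5115  0.2309] yaw 92.88 F [-0.2  0.3 -0.4] w -0.003 tool shift [5.854e-01 2.750e-01 3.000e-04]
```

```bash
python3 -m creep '[[0,0,0,0,0,-7.1,0],[0,0,0,0,0,-0.8,0],[0.0319,0.0207,0,0,0,0,0],[0.0319,0.0207,0,0,0,0,0],[0.0319,0.0207,0,0,0,0,0],[0.0319,0.0207,0,0,0,0,0],[0.0319,0.0207,0,0,0,0,0],[0.0319,0.0207,0,0,0,0,0],[0.0319,0.0207,0,0,0,0,0],[0.0319,0.0207,0,0,0,0,0]]' >/dev/null
python3 -m creep '[[0.0319,0.0207,0,0,0,0,0],[0.0319,0.0207,0,0,0,0,0],[0.0319,0.0207,0,0,0,0,0],[0.0319,0.0207,0,0,0,0,0],[0.0319,0.0207,0,0,0,0,0],[0.0319,0.0207,0,0,0,0,0],[0.0319,0.0207,0,0,0,0,0],[0.0319,0.0207,0,0,0,0,0],[0.0319,0.0207,0,0,0,0,0],[0,0,0,0,0,0,0]]' >/dev/null
python3 -c "from h import rel;rel([.4445,.086,.099])"
```

```text
t 2.6 tcp [0.4508 0.09   0.231 ] yaw 100.43 F [ 0.5 -0.7  0.1] w 0.002 tool shift [-0.0029 -0.007   0.132 ]
```

```bash
python3 -m creep '[[0,-0.008,0.02,0,0,0,0],[0,0,0.03,0,0,0,0],[0,0,0.03,0,0,0,0],[0,0,0.025,0,0,0,0],[0,0,0.015,0,0,0,0],[0,0,0.01,0,0,0,0],[0,0,0,0,0,0,0]]' >/dev/null
python3 - <<'E'
from h import *
rel([.4445,.086,.101])
from bench import optics
for n,(x,y) in(("scene",(230,170)),("top",(200,140))):
    c=optics.camera(n);i=c["image"][y:y+170,x:x+210,::-1]
    v=cv2.resize(i,None,fx=1.9,fy=1.9,interpolation=3); out=v if n=="scene" else np.hstack([out,v])
cv2.imwrite("pics/near1.png",out)
E
```

```text
t 3.1833 tcp [0.441  0.0837 0.0997] yaw 100.29 F [-0.2 -0.3  0.1] w 0.004 tool shift [ 0.0016  0.0038 -0.0013]
```

View pics/near1.png

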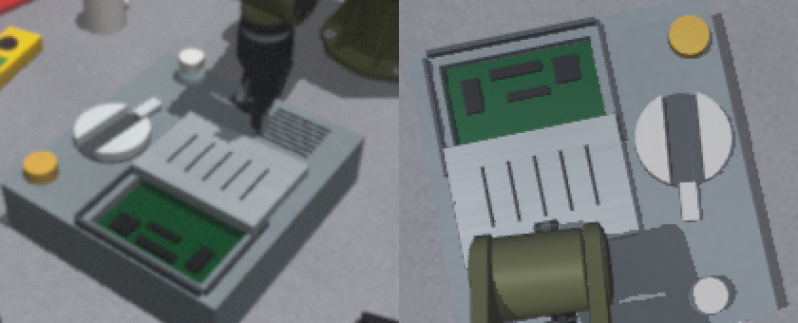

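The fingertips are down just before the middle of the near face, clear of the cover. Now I push.

```bash
python3 -m creep '[[0,0.006,0,0,0,0,0],[0,0.008,0,0,0,0,0],[0,0.008,0,0,0,0,0],[0,0.01,0,0,0,0,0],[0,0.01,0,0,0,0,0],[0,0.01,0,0,0,0,0],[0,0.01,0,0,0,0,0],[0,0.01,0,0,0,0,0],[0,0.01,0,0,0,0,0],[0,0,0,0,0,0,0]]' |grep -E "ee_pos|force"
python3 - <<'E'
from h import *
rel([.4445,.086,.101])
from bench import optics
c=optics.camera("top");i=c["image"][140:320,200:410,::-1]
cv2.imwrite("pics/p2.png",cv2.resize(i,None,fx=3.3,fy=3.3,interpolation=3))
E
```

```text
ee_pos: [0.5244, 0.0992, 0.1017]
ft_force: [0.1, 0.3, 0.1]
finger_force: 0.0
t 4.1167 tcp [0.5244 0.0992 0.1017] yaw 100.43 F [0.1 0.3 0.1] w -0.001 tool shift [ 0.0014 -0.081   0.0006]
```

View pics/p2.png

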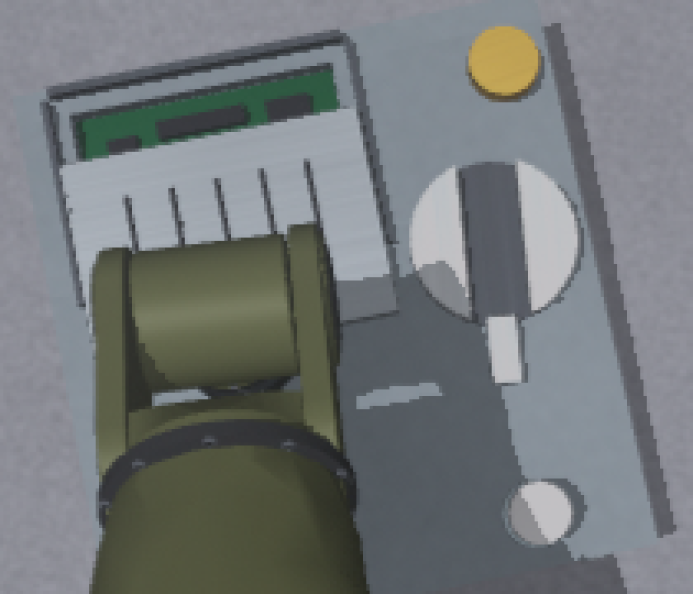

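The cover has slid about 60 mm, its far right corner going from (377,197) to (357,108), and about 45 mm remains. I'll continue and then creep onto the stop.

```bash
python3 -m creep '[[0,0.008,0,0,0,0,0],[0,0.008,0,0,0,0,0],[0,0.008,0,0,0,0,0],[0,0.006,0,0,0,0,0],[0,0.004,0,0,0,0,0],[0,0.003,0,0,0,0,0],[0,0.003,0,0,0,0,0]]' |grep -E "ee_pos|ft_force"
python3 -m creep '[[0,0.002,0,0,0,0,0],[0,0.002,0,0,0,0,0],[0,0.002,0,0,0,0,0]]' |grep -E "ee_pos|ft_force"
python3 -m creep '[[0,0.002,0,0,0,0,0],[0,0,0,0,0,0,0]]' |grep -E "ee_pos|ft_force"
```

```text
ee_pos: [0.5621, 0.1062, 0.1012]
ft_force: [-4.1, 2.3, 0.8]
ee_pos: [0.5679, 0.1072, 0.1013]
ft_force: [-3.8, 0.6, -0.0]
ee_pos: [0.5701, 0.1075, 0.1013]
ft_force: [-1.2, 1.7, -0.4]
```

```bash
for i in 1; do python3 -m creep '[[0,0.002,0,0,0,0,0],[0,0.002,0,0,0,0,0],[0,0.002,0,0,0,0,0]]' |grep -E "ee_pos|ft_force"
python3 -m creep '[[0,0.002,0,0,0,0,0],[0,0.002,0,0,0,0,0]]' |grep -E "ee_pos|ft_force"; done; python3 - <<'E'
from h import *
from bench import optics
c=optics.camera("top");i=c["image"][140:320,200:410,::-1]
cv2.imwrite("pics/p3.png",cv2.resize(i,None,fx=3.3,fy=3.3,interpolation=3))
E
```

```text
ee_pos: [0.5737, 0.1083, 0.1009]
ft_force: [-33.9, -4.5, 16.2]
ee_pos: [0.5744, 0.1084, 0.1007]
ft_force: [-64.7, -11.7, 34.0]
```

View pics/p3.png

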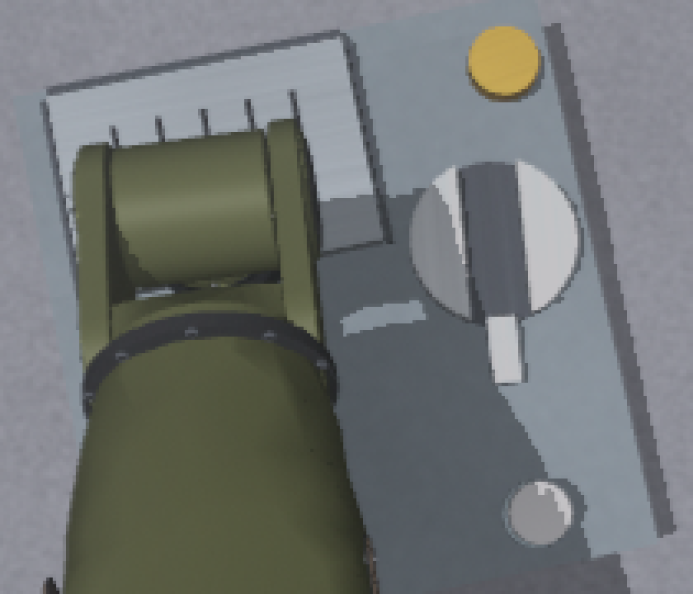

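The cover is home: it is seated against the frame and the force rose to 65 N at the stop. I back off and lift.

```bash
python3 -m creep '[[0,-0.01,0,0,0,0,0],[0,-0.015,0,0,0,0,0],[0,-0.01,0,0,0,0,0],[0,0,-0.03,0,0,0,0],[0,0,-0.03,0,0,0,0],[0,0,-0.02,0,0,0,0.04],[0,0,0,0,0,-6.7,0.04],[0,0,0,0,0,0,0.04]]' |grep -E "ee_pos|ft_force|width"
python3 -c "from h import rel;rel([.6,-.0565,.15])"
```

```text
ee_pos: [0.546, 0.1029, 0.1829]
ft_force: [-0.7, 0.2, 0.4]
width: 0.421
t 6.3 tcp [0.546  0.1029 0.1829] yaw 107.44 F [-0.7  0.2  0.4] w 0.421 tool shift [-0.1682  0.0036  0.033 ]
```

```bash
python3 -m creep '[[0,0,0,0,0,6.85,0.04],[0,0,0,0,0,6.85,0.04],[-0.0271,0.0073,0,0,0,0,0.04],[-0.0271,0.0073,0,0,0,0,0.04],[-0.0271,0.0073,0,0,0,0,0.04],[-0.0271,0.0073,0,0,0,0,0.04],[-0.0271,0.0073,0,0,0,0,0.04],[-0.0271,0.0073,0,0,0,0,0.04],[0,0,0.03,0,0,0,0.04],[0,0,0,0,0,0,0.04]]' |grep -E "width"
python3 - <<'E'
from h import *
rel([.6,-.0565,.097])
from bench import optics
for n,(x,y) in(("scene",(230,170)),("top",(250,140))):
    c=optics.camera(n);i=c["image"][y:y+130,x:x+130,::-1]
    v=cv2.resize(i,None,fx=3,fy=3,interpolation=3); out=v if n=="scene" else np.hstack([out,v])
cv2.imwrite("pics/dial4.png",out)
E
```

```text
width: 0.467
t 7.1333 tcp [ 0.5969 -0.0579  0.146 ] yaw 93.13 F [-1.  -0.1 -2.5] w 0.467 tool shift [0.0012 0.0035 0.049 ]
```

View pics/dial4.png

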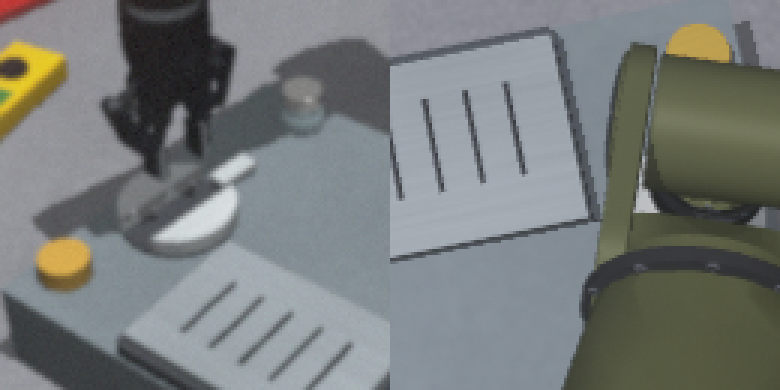

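The fingers hang over the slot in line with it. I lower into it, watching the force.

```bash
python3 -m creep '[[0.001,0.003,0.01,0,0,0,0.04],[0,0,0.012,0,0,0,0.04],[0,0,0.01,0,0,0,0.04],[0,0,0.006,0,0,0,0.04],[0,0,0.005,0,0,0,0.04],[0,0,0,0,0,0,0.04]]' >/dev/null
python3 -c "from h import rel;rel([.6,-.0565,.098])"
python3 -m creep '[[0,0,0.003,0,0,0,0.04],[0,0,0.002,0,0,0,0.04],[0,0,0,0,0,0,0.04]]' >/dev/null
python3 -c "from h import rel;rel([.6,-.0565,.098])"
```

```text
t 7.7333 tcp [ 0.6011 -0.0553  0.1071] yaw 93.44 F [-0.8 -0.2 -1.3] w 0.468 tool shift [-0.0011 -0.0011  0.0091]
t 7.9833 tcp [ 0.6015 -0.0555  0.1032] yaw 93.43 F [-0.6 -0.8  0. ] w 0.471 tool shift [-0.0009 -0.0016  0.0052]
```

```bash
python3 -m creep '[[0,-0.001,0.002,0,0,0,0.04],[0,0,0.002,0,0,0,0.04],[0,0,0,0,0,0,0.04],[0,0,0,0,0,5,0.04],[0,0,0,0,0,5,0.04],[0,0,0,0,0,5,0.04],[0,0,0,0,0,5,0.04]]' >/dev/null
python3 -c "from h import rel;rel([.6,-.0565,.099])"
python3 -m creep '[[0,0,0,0,0,5,0.04],[0,0,0,0,0,5,0.04],[0,0,0,0,0,5,0.04],[0,0,0,0,0,5,0.04],[0,0,0,0,0,5,0.04],[0,0,0,0,0,5,0.04]]' >/dev/null
python3 - <<'E'
from h import *
rel([.6,-.0565,.099])
from bench import optics
for n,(x,y) in(("scene",(230,170)),("top",(250,140))):
    c=optics.camera(n);i=c["image"][y:y+130,x:x+130,::-1]
    v=cv2.resize(i,None,fx=3,fy=3,interpolation=3); out=v if n=="scene" else np.hstack([out,v])
cv2.imwrite("pics/dial5.png",out)
E
```

```text
t 8.5667 tcp [ 0.6006 -0.0555  0.0994] yaw 73.18 F [2.6 3.6 0.4] w 0.467 tool shift [-0.0011 -0.0003  0.0004]
t 9.0667 tcp [ 0.6009 -0.0545  0.0994] yaw 43.22 F [ 3.8  8.1 -0.2] w 0.468 tool shift [-0.0021  0.0008  0.0004]
```

View pics/dial5.png

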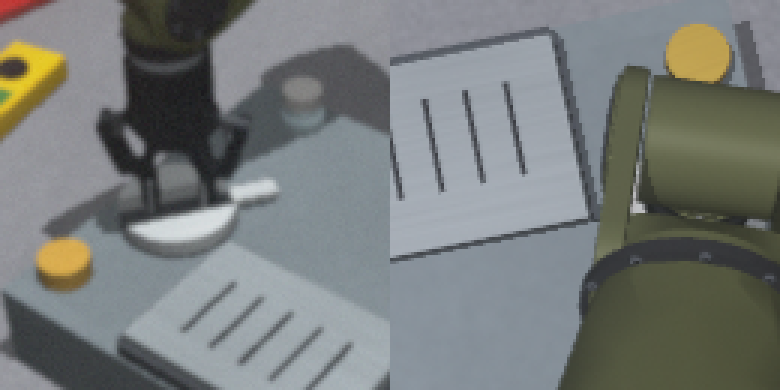

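The dial is turning with the fingers, and the nose swings toward the space behind the cover. I continue to the stop.

```bash
python3 -m creep '[[0,0,0,0,0,5,0.04],[0,0,0,0,0,5,0.04],[0,0,0,0,0,5,0.04],[0,0,0,0,0,5,0.04],[0,0,0,0,0,5,0.04],[0,0,0,0,0,5,0.04],[0,0,0,0,0,4,0.04],[0,0,0,0,0,4,0.04]]' >/dev/null
python3 -c "from h import rel;rel([.6,-.0565,.099])"
python3 -m creep '[[0,0,0,0,0,3,0.04],[0,0,0,0,0,3,0.04]]' |grep -E "force|torq"
python3 -c "from h import rel;rel([.6,-.0565,.099]);from bench import manip;print(manip.read_state()['torque'])"
```

```text
t 9.8333 tcp [ 0.6017 -0.0536  0.0996] yaw 5.28 F [10.9 14.7 -3. ] w 0.466 tool shift [-0.002   0.0027  0.0006]
ft_force: [11.8, 14.0, -3.9]
finger_force: 8.4
t 10.0 tcp [ 0.602  -0.0536  0.0997] yaw -0.67 F [11.8 14.  -3.9] w 0.47 tool shift [-0.0019  0.003   0.0007]
[ 2.38949083 -2.12296578  0.14104067]
```

```bash
python3 -m creep '[[0,0,0,0,0,2,0.04],[0,0,0,0,0,2,0.04]]' >/dev/null
python3 - <<'E'
from h import *
rel([.6,-.0565,.099])
from bench import optics,manip
print(manip.read_state()['torque'])
for n,(x,y) in(("scene",(230,170)),("top",(250,140))):
    c=optics.camera(n);i=c["image"][y:y+130,x:x+130,::-1]
    v=cv2.resize(i,None,fx=3,fy=3,interpolation=3); out=v if n=="scene" else np.hstack([out,v])
cv2.imwrite("pics/dial6.png",out)
E
```

```text
t 10.1667 tcp [ 0.6021 -0.0535  0.0997] yaw -4.62 F [13.7 13.6 -3.4] w 0.473 tool shift [-0.0019  0.0031  0.0007]
[ 2.41215868 -2.2589043   0.16556945]
```

View pics/dial6.png

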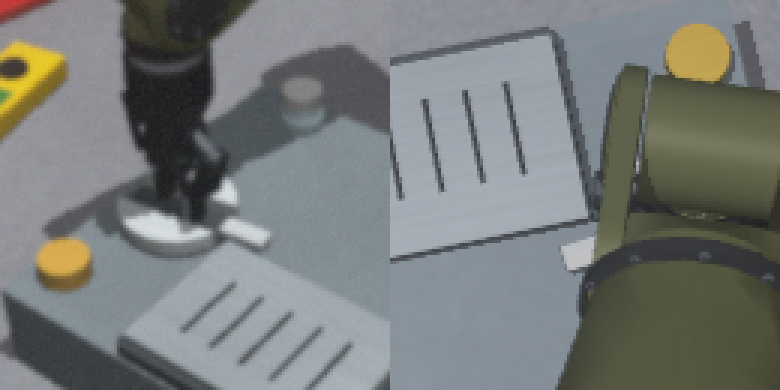

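The nose tip is at about (565,258) in the crop, roughly 5° short of parallel with the near edge. I continue.

```bash
for k in 1; do python3 -m creep '[[0,0,0,0,0,2,0.04],[0,0,0,0,0,2,0.04]]' >/dev/null
python3 -c "from h import rel;rel([.6,-.0565,.099]);from bench import manip;print(manip.read_state()['torque'])"
python3 -m creep '[[0,0,0,0,0,2,0.04],[0,0,0,0,0,1,0.04],[0,0,0,0,0,0,0.04]]' >/dev/null
python3 -c "from h import rel;rel([.6,-.0565,.099]);from bench import manip;print(manip.read_state()['torque'])"
done
```

```text
t 10.4333 tcp [ 0.6023 -0.0536  0.0998] yaw -8.6 F [14.3 13.2 -4.3] w 0.464 tool shift [-0.0018  0.0032  0.0007]
[ 2.43343586 -2.5139938   0.17501506]
t 10.6833 tcp [ 0.6024 -0.0536  0.0998] yaw -11.59 F [14.7 14.1 -5.5] w 0.471 tool shift [-0.0017  0.0033  0.0008]
[ 2.45440176 -2.54409063  0.10395944]
```

```bash
python3 -m creep '[[0,0,0,0,0,2,0.04],[0,0,0,0,0,2,0.04]]' >/dev/null
python3 -c "from h import rel;rel([.6,-.0565,.099]);from bench import manip;print(manip.read_state()['torque'])"
python3 -m creep '[[0,0,0,0,0,2,0.04],[0,0,0,0,0,2,0.04],[0,0,0,0,0,0,0.04]]' >/dev/null
python3 - <<'E'
from h import *
rel([.6,-.0565,.099])
from bench import optics,manip
print(manip.read_state()['torque'])
c=optics.camera("top");g=c["image"].min(2)[205:240,296:330]
n,l,st,ce=cv2.connectedComponentsWithStats((g>172).astype(np.uint8))
for k in range(1,n):
    if st[k,4]>20:
        p=np.argwhere(l==k)[:,::-1]+[296,205]; v=cv2.fitLine(p.astype(np.float32),2,0,.01,.01).ravel(); print(st[k],ce[k]+[296,205],v)
print(ray(c,[(300,230)],.11))
E
```

```text
t 10.85 tcp [ 0.6029 -0.0539  0.0999] yaw -15.53 F [20.8 10.5 -7.4] w 0.469 tool shift [-0.0021  0.0033  0.0009]
[ 2.10059651 -3.5478803   1.82619924]
t 11.1 tcp [ 0.6031 -0.0547  0.0997] yaw -19.33 F [ 22.9   4.1 -11.2] w 0.467 tool shift [-0.0024  0.0027  0.0007]
[ 0.7036081  -3.85061916  3.95897242]
[10 10 13 10 95] [311.97894737 219.42105263] [  0.933051    -0.35974413 311.97894    219.42105   ]
[[0.56415022 0.05153454 0.11      ]]
```

The moment jumped to 4 N m, so the fastener is at its stop. I turn back into the slot's play and lift out.

```bash
python3 -m creep '[[0,0,0,0,0,-5,0.04],[0,0,0,0,0,-5,0.04],[0,0,0,0,0,-5,0.04],[0,0,0,0,0,-5,0.04],[0,0,0,0,0,-5,0.04],[0,0,0,0,0,0,0.04]]' >/dev/null
python3 -c "from h import rel;rel([.6,-.0565,.099]);from bench import manip;print(manip.read_state()['torque'])"
```

```text
t 11.65 tcp [ 0.6006 -0.0555  0.0993] yaw 5.67 F [-0.5 -1.2 -0.3] w 0.47 tool shift [-0.0007  0.0009  0.0003]
[ 0.02949488 -0.021183    0.01918207]
```

Free of contact. Lift, then move aside over the clear near-right side to look.

```bash
python3 -m creep '[[0,0,-0.01,0,0,0,0.04],[0,0,-0.02,0,0,0,0.04],[0,0,-0.03,0,0,0,0.04],[0,0,-0.04,0,0,0,0.04],[0,0,-0.04,0,0,0,0.04],[0,0.03,0,0,0,0,0.04],[-0.02,0.035,0,0,0,0,0.04],[-0.02,0.035,0,0,0,0,0.04],[-0.02,0.035,0,0,0,0,0.04],[-0.02,0.035,0,0,0,0,0.04]]' >/dev/null
python3 -m creep '[[-0.02,0.035,0,0,0,0,0.04],[-0.02,0.035,0,0,0,0,0.04],[-0.02,0.035,0,0,0,0,0.04],[0,0,0,0,0,0,0.04],[0,0,0,0,0,0,0.04]]' >/dev/null
python3 - <<'E'
from h import *
rel([.6,-.0565,.099])
from bench import optics
c=optics.camera("top");i=c["image"][140:320,200:410,::-1]
cv2.imwrite("pics/p7.png",cv2.resize(i,None,fx=3.3,fy=3.3,interpolation=3))
E
```

```text
t 12.9 tcp [ 0.4862 -0.3442  0.2399] yaw 5.09 F [0.4 0.6 0.2] w 0.464 tool shift [ 0.1388 -0.2765  0.1409]
```

View pics/p7.png

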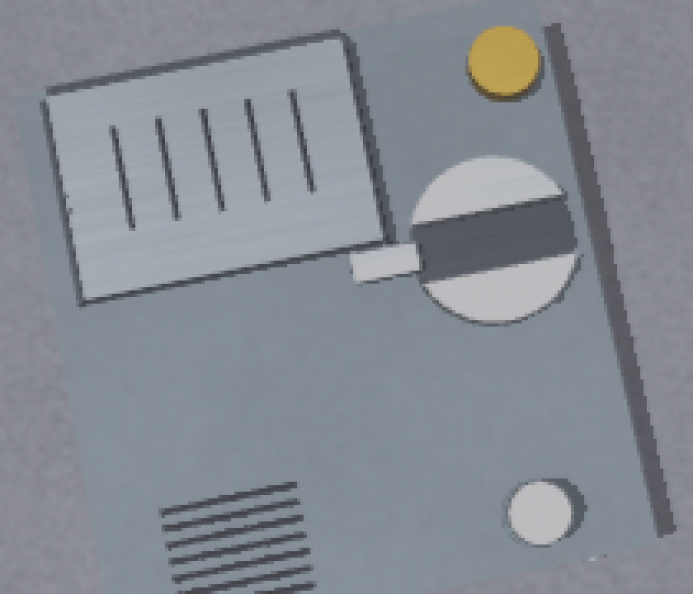

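The slot edge from (412,226) to (563,195) is parallel to the cover edge from (82,303) to (385,241), both at 11.6°. The nose lies behind the near face, and the jar and tin have not moved.

```bash
python3 -c "from bench import workorder;print(workorder.job_done())"
```

```text
the job is handed in; nothing more can be done
None
```

The cover is pushed home, the fastener is turned to its stop with the nose behind the cover's edge, the jar and tin are unmoved and the arm is clear; the job is handed in, but no verdict came back.

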